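Reset the belt's safety interlock with its key

TASK

Reset the conveyor's yellow safety interlock: take the red-handled key from its blue holder, push it fully home in the key slot, turn it clockwise until you feel it lean firmly on the sprung stop inside and stay there a moment without straining the stop. Then turn it all the way back home, draw it out and stand it fully down in its holder again. Work gently, do not jam the key, and leave the other things on the table alone.

Things in the scene. Friction and masses are not known exactly. Their poses are not given: they have to be found in the camera images.
- interlock: fixed yellow box with grey face plate, 100 (x) x 90 (y) x 50 mm high, a 22 mm gland stub on its +x side. Origin: centre of its underside, straight below the key slot; z up. The bit passes the 6 mm face plate only near home, so a turned key is trapped. Fully in, the key's collar lies on the plate and the key's tip is 20 mm below the plate top (30 mm above this origin)
- keyway (a point): centre of the key slot, at the top of the face plate, 50 mm above the interlock's underside; axes as the interlock's. The slot is 22 mm along y and 8 mm along x, with 1.5 mm chamfers; the turning core just below has a socket of the same section. The key fits either way round (half a turn)
- lock_core (a joint): angle of the turning core: 0 at home (a hard limit), grows as the key is turned clockwise seen from above; friction about 0.04 N m, it stays where it is left. The key has up to about 0.2 rad of free play in it, each way
- stop_spring (a joint): deflection of the sprung stop hidden in the interlock: 0 until the core meets it, then grows with the core, 1.2 N m per rad, pushing back. Where the core meets it differs from case to case, from 0.6 to 1.25 rad of core angle, and cannot be seen. A firm lean is 0.10 to 0.30 rad (0.12 to 0.36 N m); more strains it
- key: loose upright key, 60 g, 64 mm tall, origin at the tip of its bit, z up. Steel bit 6 (x) x 20 (y) mm, 12 mm high; shank 7 mm thick; collar disc of 30 mm diameter from 20 to 24 mm above the tip; red flat handle 12 mm thick (x), 40 mm wide (y), from 24 to 64 mm. It starts in the holder
- key_bow (a point): the point to grip, in the handle of the key, 48 mm above its tip; fingers close along the key's x (12 mm); axes as the key's
- key_holder: fixed blue block 56 (x) x 64 (y) mm, 40 mm high, on a steel foot 70 x 90 x 4 mm. Origin: centre of its underside. Pocket in the centre of its top, 24 mm along y, 10 mm along x, 26 mm deep, 2 mm chamfers; the key stands in it with its collar on the block's top, so that its tip is 20 mm above this origin
- date_stamp: bystander: black-handled date stamp, 80 mm tall, standing; origin under it
- screwdriver: bystander: screwdriver with orange handle, 184 mm long, lying; origin under it
- blue_marker: bystander: white marker pen with blue cap, 140 mm long, lying; origin under it
- label_roll: bystander: roll of white labels, 68 mm in diameter, 40 mm high; origin under it

How it is judged (in metres and radians):
On the way, in this order (a step that is already met when the one before it is completed fails the run):
1. the key is fully home in the interlock, core not yet turned (z of key in the frame of interlock between 0.027 and 0.034 m and horizontal distance between key and interlock below 0.004 m and angle between key's own z axis and vertical below 0.12 rad and z of key in the frame of interlock below 0.0325 m and value of joint lock_core below 0.2 rad), for 0.1 s.
2. the key, still in, leans on the stop (z of key in the frame of interlock between 0.027 and 0.034 m and horizontal distance between key and interlock below 0.004 m and angle between key's own z axis and vertical below 0.12 rad and value of joint stop_spring above 0.1 rad and value of joint lock_core above 0.5 rad), for 0.2 s.
3. the key, still in, is turned back home (z of key in the frame of interlock between 0.027 and 0.034 m and horizontal distance between key and interlock below 0.004 m and angle between key's own z axis and vertical below 0.12 rad and value of joint lock_core below 0.08 rad), for 0.1 s.
At the end, for the whole second after the job is handed in: The key stands upright in its holder again (within 5 mm of the pocket's centre, tip 16 to 24 mm above the holder's underside, tilt under 0.12 rad), at rest, and the core is home (under 0.1 rad) with the stop free (horizontal distance between key and key_holder below 0.005 m and z of key in the frame of key_holder between 0.016 and 0.024 m and angle between key's own z axis and vertical below 0.12 rad and linear speed of key below 0.02 m/s and value of joint lock_core below 0.1 rad and value of joint stop_spring below 0.02 rad); the robot touches nothing.
It fails at once if the stop is strained: pushed more than 0.30 rad (0.36 N m) (value of joint stop_spring above 0.3 rad).
It fails at once if the key is jammed: more than 60 N in all between key and interlock (contact force between key and interlock above 60 N).
It fails at once if the date stamp, screwdriver, blue marker or label roll is moved more than 2 cm (distance of any of date_stamp, screwdriver, blue_marker, label_roll from where it was at the start of the episode above 0.02 m).
It also fails if it takes over 72 s, if anything falls off the work surface, if the arm or the gripper's body presses on something with over 40 N, if the wrist force passes 120 N, or if a joint passes its speed limit or range.

ROBOT

A 6-joint arm with a two-finger parallel gripper is mounted at the origin on a cart in front of the work surface, level with it; the furniture and walls round the work are solid. World frame = base frame: x ahead of the robot, y to its left, z up, the work surface at z = 0. Lengths are in mm, angles in rad, forces in N, time in s.
With the tool pointing down it reaches from about 350 to 875 mm from the base axis. Payload 4.2 kg.
Tool frame: the origin (TCP) lies midway between the tips of the shut fingers; the grasp point (between the pads) lies 19 mm behind it; z points along the fingers, y is the line along which they close (so a half turn about z gives the same grasp; the last joint's range is limited). The gripper opens to 85 mm and grips with 20 to 120 N. Pads are 22 mm wide; open, the fingers measure 114 mm over their backs; the gripper's body (76 mm by 85 mm) begins 54 mm behind the grasp point. The pads swing forward as they close: fully open they stand 13 mm farther back than shut.
Start: joints at [-0.895, 0.385, 0.008, 0, -1.194, -0.259], TCP at [253.035, -571.465, 231.312] pointing down, gripper open.
Joint ranges: [-3.14, 3.14], [-1.21, 2.06], [-1.07, 1.41], [-3.16, 2.05], [-2.99, -0.16], [-3.1, 3.1]. Speed limits (rad/s): [2.79, 2.79, 3.14, 3.14, 3.14, 3.14].

INTERFACE

Orientations are given as a unit quaternion [x, y, z, w].
In Python, from bench import arm gives the robot as it stands. The module is installed in compiled form; this text tells all that it offers.
- The arm moves only by the shell command python3 -m handwheel 'ROWS' [OPENING]. ROWS is JSON, a list of rows, each an object of numbers: "x", "y", "z": the shift along the world's x, y, z each as a share of 20 cm, from -1 to 1; "ax", "ay", "az": the turn, a rotation vector about the world's x, y, z each as a share of 90 degrees, from -1 to 1. In form: [{"x": .., "y": .., "z": .., "ax": .., "ay": .., "az": ..}, ...]. A call has exactly 8 rows; each row shifts and turns the commanded pose from where the row before left it; what a row does not reach is not made up. A row lasts 1/10 s, in which the tool goes at most 50 mm and 8.59 degrees, less where a joint would pass 70% of its speed; a pose out of reach is approached as far as the arm can. A call with a number of a shift or a turn outside -1 to 1 is refused whole. A call with a gripper value outside its range is refused whole. OPENING is the opening, from -1 (shut) to 1 (fully open), set as the call begins (- or left out, the last holds). The fingers move at their own pace and stop on an object; the grip force is fixed at half the most. Time passes only in rows, so rows that do not move let the fingers close, or fill a call up. It gives the time, the measured TCP pose, the force, the opening and the grip force at its end, in the units of the state.
- arm.read_state(): the state, without advancing time (a new reading comes with each control period).
- arm.get_image(name): name is "side" or "top"; returns the picture (400x640x3 uint8, red, green, blue); there is no depth.
- arm.camera_params(name): a dict with "K" (3x3 intrinsics, pixels), "k1" (the pictures are not rectified: a ray, as slopes to the right and down, at radius r is drawn at 1 + k1 r^2 times it, then the intrinsics apply), "position" and "orientation" of the camera in the world. Camera axes: x right, y down, z forward; pixel columns grow to the right and rows downward; lengths in mm; the calibration is good to about 2 mm. A picture is of the moment at which its call begins. camera_params takes no time and is no camera call.
- arm.job_done(): hands the job in; it is judged then, once.
The state is a dict: "clock": time; "joints": joint angles; "joint_vel": joint speeds; "joint_efforts": joint torques, N m; "position": TCP position; "ee_rot": TCP orientation; "contact_force": force on the tool from outside, world axes, zero at the start; "wrist_torque": the same for the moment, N m; "gripper_width": finger opening in mm; "grasp_force": force on a finger pad.
Only numpy, scipy, OpenCV 4.12 (cv2) and the standard library are available. Lean on these libraries where they do the work, as an engineer would, in place of code of your own. Each camera call takes 0.05 s, during which the arm holds its last target. There are 200 camera calls.

## Working session

There is one attempt and no reset: what is moved stays moved. The work goes in short steps, Python scripts to look and compute and a shell command to move; the robot and the scene stay as the last step left them, time stands still between calls to the robot, and variables do not carry over. Pictures are saved under pics/ and viewed, at most 10 in all, crops included, and the job is handed in when it is done.

```bash
mkdir -p pics; cat > h.py <<'E'
from bench import arm
import numpy as np, cv2
from scipy.spatial.transform import Rotation as R
def snap(n,out,crop=None,scale=1):
    im=arm.get_image(n)[:,:,::-1].copy(); cv2.imwrite('pics/raw_'+out,im)
    if crop: x0,y0,x1,y1=crop; im=im[y0:y1,x0:x1]
    if scale!=1: im=cv2.resize(im,None,fx=scale,fy=scale,interpolation=cv2.INTER_CUBIC)
    cv2.imwrite('pics/'+out,im)
def cam(n):
    p=arm.camera_params(n); return np.array(p['K']),p['k1'],np.array(p['position']),R.from_quat(p['orientation']) if np.size(p['orientation'])==4 else R.from_matrix(p['orientation'])
def world(n,u,v,z):
    K,k1,t,r=cam(n)
    q=cv2.undistortPoints(np.array([[[u,v]]],float),K,np.array([k1,0,0,0,0.]))[0,0]
    d=r.apply([q[0],q[1],1]); return t+d*(z-t[2])/d[2]
def pix(n,P):
    K,k1,t,r=cam(n); c=r.inv().apply(np.array(P,float)-t); return cv2.projectPoints(c.reshape(-1,1,3),np.zeros(3),np.zeros(3),K,np.array([k1,0,0,0,0.]))[0][:,0]
E
python3 - <<'E'
from h import *
snap('top','t1.png');snap('side','s1.png')
for n in('top','side'):print(arm.camera_params(n))
print(arm.read_state())
E
```

```text
{'K': array([[365.14138315,   0.        , 320.65650752],
       [  0.        , 365.14138315, 207.35002533],
       [  0.        ,   0.        ,   1.        ]]), 'k1': -0.0824746908107751, 'position': array([ 454.8626018 ,   87.82053128, 1161.83994173]), 'orientation': array([ 0.71572441, -0.69645007,  0.02504322, -0.04548309])}
{'K': array([[370.82196905,   0.        , 315.47584551],
       [  0.        , 370.82196905, 205.12101142],
       [  0.        ,   0.        ,   1.        ]]), 'k1': -0.03573721963335968, 'position': array([ 49.22472918, 907.01055696, 454.81257406]), 'orientation': array([-0.23677416,  0.78816425, -0.54448349,  0.16208896])}
{'clock': 0.1, 'joints': array([-8.95374197e-01,  3.85473266e-01,  6.84095140e-03, -3.93310766e-04,
       -1.19400824e+00, -2.58600580e-01]), 'joint_vel': array([ 0.00106866, -0.00313545,  0.00211075,  0.0024625 , -0.0004087 ,
       -0.00138897]), 'joint_efforts': array([-5.53844620e-04, -3.93320882e+01,  1.88930351e+01,  4.19790253e+00,
       -2.60613997e-03, -9.42194589e-08]), 'position': array([ 252.85287859, -571.03819535,  230.37172679]), 'ee_rot': array([-2.06834279e-01,  9.78375540e-01,  9.05667430e-04, -2.51933442e-04]), 'contact_force': array([-0.22997539, -0.77258011,  0.05678505]), 'wrist_torque': array([-0.00636399, -0.00046296,  0.02889538]), 'grasp_force': 0.0, 'gripper_width': 85.3303359547895}
```

View pics/t1.png

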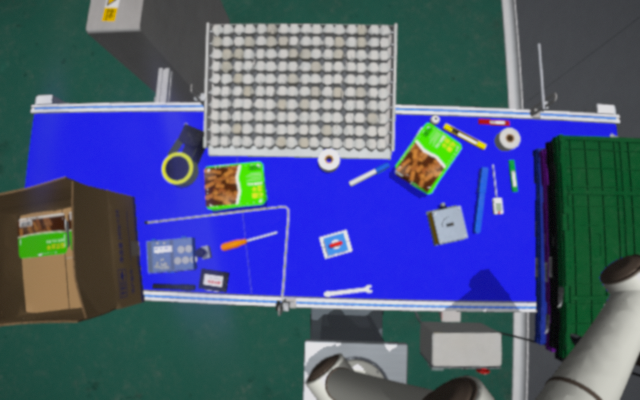

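View pics/s1.png

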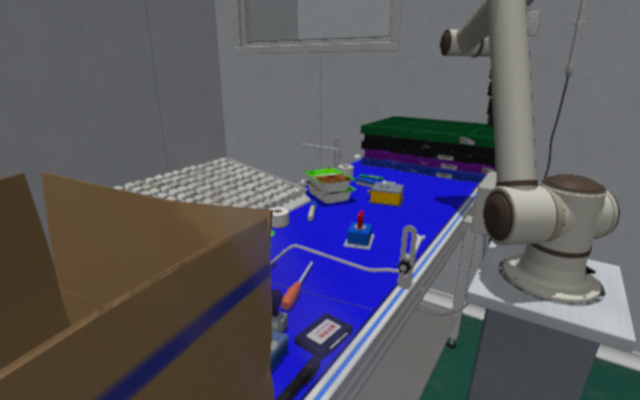

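The top view shows the holder with its key near (336,244) and the interlock near (447,225). The side view shows the red key at (360,220). I'll enlarge both objects in the top view.

```bash
python3 - <<'E'
from h import *
im=cv2.imread('pics/raw_t1.png')
a=cv2.resize(im[222:267,312:362],None,fx=8,fy=8,interpolation=cv2.INTER_CUBIC)
b=cv2.resize(im[200:250,422:472],None,fx=8,fy=8,interpolation=cv2.INTER_CUBIC)
a=cv2.copyMakeBorder(a,0,40,0,0,cv2.BORDER_CONSTANT)
cv2.imwrite('pics/c1.png',np.hstack([a,b]))
for u,v,z in[(336,244,40),(447,225,50)]:print(world('top',u,v,z))
E
```

```text
[455.39100136  71.76552957  40.        ]
[ 521.67943041 -265.15864293   50.        ]
```

View pics/c1.png

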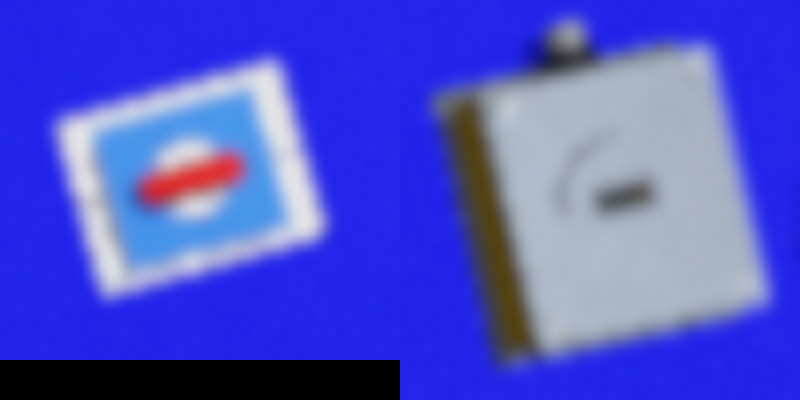

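Crop: the foot corners are near (57,118), (277,60), (325,235) and (105,297). The handle runs (140,192)-(242,165), the slot is centred near (625,197), and the plate corners are near (480,97), (712,47), (770,300) and (538,352). Next I convert these to world positions.

```bash
python3 - <<'E'
from h import *
def W(cx,cy,x0,y0,z):return world('top',x0+(cx+.5)/8-.5,y0+(cy+.5)/8-.5,z)[:2]
def A(d):return np.arctan2(d[1],d[0])
def box(n,c,x0,y0,z):
    p=np.array([W(x,y,x0,y0,z) for x,y in c]);e=np.roll(p,-1,0)-p
    # top edge TL->TR runs along -y ; right edge along -x
    ang=[A(-e[0])-np.pi/2,A(e[2])-np.pi/2,A(-e[1]),A(e[3])]
    print(n,p.mean(0).round(1),np.round(ang,3),np.linalg.norm(e,axis=1).round(1))
box('foot',[(57,118),(277,60),(325,235),(105,297)],312,222,4)
box('block',[(92,135),(255,88),(290,222),(127,268)],312,222,40)
k=np.array([W(140,192,312,222,84),W(242,165,312,222,84)]);print('key',k.mean(0),A(k[0]-k[1])-np.pi/2,np.linalg.norm(k[0]-k[1]))
box('plate',[(80,97),(312,47),(370,300),(138,352)],422,200,50)
k=np.array([W(197,205,422,200,50),W(255,188,422,200,50)]);print('slot',k.mean(0),W(225,197,422,200,50),A(k[0]-k[1])-np.pi/2)
K,k1,t,r=cam('top');print(r.as_matrix().round(3))
s=arm.read_state();print(R.from_quat(s['ee_rot']).as_matrix().round(3))
E
```

```text
foot [456.2  73.1] [0.285 0.302 0.291 0.292] [90.  71.3 89.9 72.8]
block [455.9  73.5] [0.308 0.302 0.279 0.286] [65.  52.7 64.6 52.4]
key [455.68720469  74.05386697] 0.28588276838029003 38.7492401635424
plate [ 523.8 -273.6] [0.235 0.239 0.222 0.227] [92.4 98.8 91.9 99.1]
slot [ 524.56403429 -273.85354074] [ 524.36205767 -273.45641463] 0.3043176620530077
[[ 0.029 -0.995  0.099]
 [-0.999 -0.026  0.03 ]
 [-0.028 -0.1   -0.995]]
[[-0.914 -0.405 -0.001]
 [-0.405  0.914  0.002]
 [ 0.     0.002 -1.   ]]
```

```bash
python3 -m handwheel '[{"x":0.0635,"y":0.2,"az":0.0575},{"x":0.0635,"y":0.2,"az":0.0575},{"x":0.0635,"y":0.2,"az":0.0575},{"x":0.0635,"y":0.2,"az":0.0575},{"x":0.0635,"y":0.2,"az":0.0575},{"x":0.0635,"y":0.2,"az":0.0575},{"x":0.0635,"y":0.2,"az":0.0575},{"x":0.0635,"y":0.2,"az":0.0575}]' 0
python3 -m handwheel '[{"x":0.0635,"y":0.2,"az":0.0575},{"x":0.0635,"y":0.2,"az":0.0575},{"x":0.0635,"y":0.2,"az":0.0575},{"x":0.0635,"y":0.2,"az":0.0575},{"x":0.0635,"y":0.2,"az":0.0575},{"x":0.0635,"y":0.2,"az":0.0575},{"x":0.0635,"y":0.2,"az":0.0575},{"x":0.0635,"y":0.22,"az":0.0575}]'
cat >> h.py <<'E'
def st():
    s=arm.read_state(); M=R.from_quat(s['ee_rot']).as_matrix()
    print('t',round(s['clock'],2),'p',s['position'].round(2),'yaw',round(np.arctan2(M[1,1],M[0,1])%(2*np.pi),4),'tz',M[:,2].round(4),'F',s['contact_force'].round(2),'T',s['wrist_torque'].round(3),'w',round(s['gripper_width'],2),'g',round(s['grasp_force'],1))
E
python3 -c "
from h import *
st()"
```

```text
t 0.1 p [ 252.85 -571.04  230.37] yaw 1.9875 tz [-9.0e-04  1.7e-03 -1.0e+00] F [-0.23 -0.77  0.06] T [-0.006 -0.     0.029] w 85.33 g 0.0invalid input at $[0]: expected keys x, y, z, ax, ay, az
invalid input at $[0]: expected keys x, y, z, ax, ay, az
```

```bash
python3 -m handwheel '[{"x":0.0635,"y":0.2,"z":0,"ax":0,"ay":0,"az":0.0575},{"x":0.0635,"y":0.2,"z":0,"ax":0,"ay":0,"az":0.0575},{"x":0.0635,"y":0.2,"z":0,"ax":0,"ay":0,"az":0.0575},{"x":0.0635,"y":0.2,"z":0,"ax":0,"ay":0,"az":0.0575},{"x":0.0635,"y":0.2,"z":0,"ax":0,"ay":0,"az":0.0575},{"x":0.0635,"y":0.2,"z":0,"ax":0,"ay":0,"az":0.0575},{"x":0.0635,"y":0.2,"z":0,"ax":0,"ay":0,"az":0.0575},{"x":0.0635,"y":0.2,"z":0,"ax":0,"ay":0,"az":0.0575}]' 0
python3 -m handwheel '[{"x":0.0635,"y":0.2,"z":0,"ax":0,"ay":0,"az":0.0575},{"x":0.0635,"y":0.2,"z":0,"ax":0,"ay":0,"az":0.0575},{"x":0.0635,"y":0.2,"z":0,"ax":0,"ay":0,"az":0.0575},{"x":0.0635,"y":0.2,"z":0,"ax":0,"ay":0,"az":0.0575},{"x":0.0635,"y":0.2,"z":0,"ax":0,"ay":0,"az":0.0575},{"x":0.0635,"y":0.2,"z":0,"ax":0,"ay":0,"az":0.0575},{"x":0.0635,"y":0.22,"z":0,"ax":0,"ay":0,"az":0.0575},{"x":0,"y":0,"z":0,"ax":0,"ay":0,"az":0.0575}]'
python3 -c "
from h import *
st()"
```

```text
clock: 0.9
position: [354.5, -249.8, 231.1]
ee_rot: [-0.541, 0.841, 0.0, -0.0]
contact_force: [1.3, 0.9, -0.1]
gripper_width: 42.7
grasp_force: 0.0
clock: 1.7
position: [444.9, 36.5, 231.1]
ee_rot: [0.805, -0.593, 0.0, -0.0]
contact_force: [-0.6, 0.1, 1.0]
gripper_width: 42.7
grasp_force: 0.0
t 1.7 p [444.85  36.46 231.07] yaw 3.4421 tz [ 6.e-04  4.e-04 -1.e+00] F [-0.58  0.06  1.01] T [-0.004 -0.002 -0.023] w 42.72 g 0.0
```

```bash
python3 -m handwheel '[{"x":0.0275,"y":0.0925,"z":-0.1,"ax":0,"ay":0,"az":-0.005},{"x":0.0275,"y":0.0925,"z":-0.1,"ax":0,"ay":0,"az":0},{"x":0,"y":0,"z":-0.15,"ax":0,"ay":0,"az":0},{"x":0,"y":0,"z":-0.15,"ax":0,"ay":0,"az":0},{"x":0,"y":0,"z":-0.15,"ax":0,"ay":0,"az":0},{"x":0,"y":0,"z":-0.15,"ax":0,"ay":0,"az":0},{"x":0,"y":0,"z":-0.05,"ax":0,"ay":0,"az":0},{"x":0,"y":0,"z":0,"ax":0,"ay":0,"az":0}]'
python3 -c "
from h import *
st()
snap('side','s2.png',(320,190,400,260),8)"
```

```text
clock: 2.5
position: [453.7, 69.0, 60.1]
ee_rot: [0.8, -0.6, -0.001, 0.002]
contact_force: [-0.2, -0.5, 1.5]
gripper_width: 43.1
grasp_force: 0.0
t 2.5 p [453.67  69.04  60.14] yaw 3.4248 tz [-0.0033 -0.0019 -1.    ] F [-0.18 -0.55  1.45] T [-0.017 -0.009 -0.058] w 43.11 g 0.0
```

View pics/s2.png

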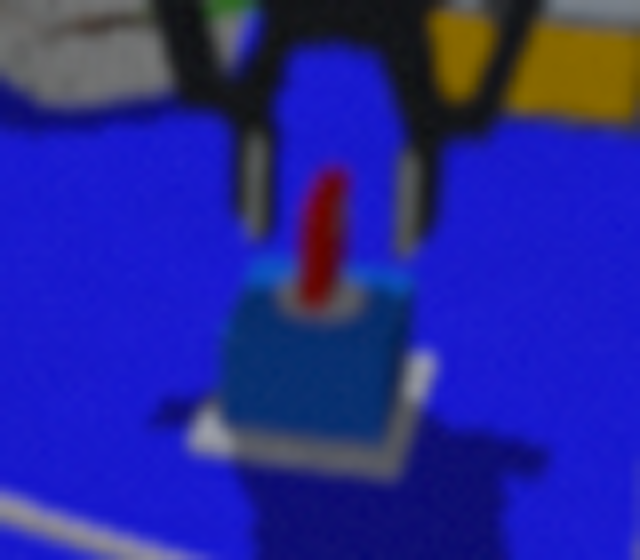

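The fingers stand on either side of the red handle, at about x=255 and x=410 in the crop, with the handle at 325. I'll lower and settle.

```bash
python3 -m handwheel '[{"x":0,"y":0,"z":-0.025,"ax":0,"ay":0,"az":0},{"x":0,"y":0,"z":-0.025,"ax":0,"ay":0,"az":0},{"x":0,"y":0,"z":0,"ax":0,"ay":0,"az":0},{"x":0,"y":0,"z":0,"ax":0,"ay":0,"az":0},{"x":0,"y":0,"z":0,"ax":0,"ay":0,"az":0},{"x":0,"y":0,"z":0,"ax":0,"ay":0,"az":0},{"x":0,"y":0,"z":0,"ax":0,"ay":0,"az":0},{"x":0,"y":0,"z":0,"ax":0,"ay":0,"az":0}]'
python3 -c "
from h import *
st()"
```

```text
clock: 3.35
position: [454.6, 69.6, 51.4]
ee_rot: [0.8, -0.6, 0.0, -0.0]
contact_force: [0.6, -0.7, -0.5]
gripper_width: 42.8
grasp_force: 0.0
t 3.35 p [454.57  69.55  51.38] yaw 3.4249 tz [ 1.e-04  0.e+00 -1.e+00] F [ 0.63 -0.71 -0.53] T [-0.035 -0.029  0.039] w 42.79 g 0.0
```

```bash
python3 -m handwheel '[{"x":0.0065,"y":0.02,"z":-0.003,"ax":0,"ay":0,"az":0.005},{"x":0,"y":0,"z":0,"ax":0,"ay":0,"az":0},{"x":0,"y":0,"z":0,"ax":0,"ay":0,"az":0},{"x":0,"y":0,"z":0,"ax":0,"ay":0,"az":0},{"x":0,"y":0,"z":0,"ax":0,"ay":0,"az":0},{"x":0,"y":0,"z":0,"ax":0,"ay":0,"az":0},{"x":0,"y":0,"z":0,"ax":0,"ay":0,"az":0},{"x":0,"y":0,"z":0,"ax":0,"ay":0,"az":0}]'
python3 -m handwheel '[{"x":0,"y":0,"z":0,"ax":0,"ay":0,"az":0},{"x":0,"y":0,"z":0,"ax":0,"ay":0,"az":0},{"x":0,"y":0,"z":0,"ax":0,"ay":0,"az":0},{"x":0,"y":0,"z":0,"ax":0,"ay":0,"az":0},{"x":0,"y":0,"z":0,"ax":0,"ay":0,"az":0},{"x":0,"y":0,"z":0,"ax":0,"ay":0,"az":0},{"x":0,"y":0,"z":0,"ax":0,"ay":0,"az":0},{"x":0,"y":0,"z":0,"ax":0,"ay":0,"az":0}]' -1
python3 -c "
from h import *
st()"
```

```text
clock: 4.15
position: [455.8, 73.5, 50.7]
ee_rot: [0.802, -0.597, 0.0, -0.0]
contact_force: [0.1, -0.8, -0.1]
gripper_width: 42.5
grasp_force: 0.0
clock: 4.95
position: [456.0, 73.6, 50.8]
ee_rot: [0.802, -0.597, 0.0, -0.0]
contact_force: [1.0, 0.4, 1.8]
gripper_width: 11.1
grasp_force: 58.5
t 4.95 p [456.01  73.62  50.82] yaw 3.4329 tz [ 4.e-04  1.e-04 -1.e+00] F [1.02 0.45 1.77] T [ 0.043 -0.03   0.029] w 11.15 g 58.5
```

```bash
python3 -m handwheel '[{"x":0,"y":0,"z":0.05,"ax":0,"ay":0,"az":0},{"x":0,"y":0,"z":0.1,"ax":0,"ay":0,"az":0},{"x":0,"y":0,"z":0.15,"ax":0,"ay":0,"az":0},{"x":0,"y":0,"z":0.15,"ax":0,"ay":0,"az":0},{"x":0,"y":-0.05,"z":0,"ax":0,"ay":0,"az":0},{"x":0.04,"y":-0.15,"z":0,"ax":0,"ay":0,"az":0},{"x":0.04,"y":-0.2,"z":0,"ax":0,"ay":0,"az":0},{"x":0.04,"y":-0.2,"z":0,"ax":0,"ay":0,"az":-0.01}]'
python3 -m handwheel '[{"x":0.04,"y":-0.2,"z":0,"ax":0,"ay":0,"az":-0.01},{"x":0.04,"y":-0.2,"z":0,"ax":0,"ay":0,"az":-0.01},{"x":0.04,"y":-0.2,"z":0,"ax":0,"ay":0,"az":-0.01},{"x":0.04,"y":-0.2,"z":0,"ax":0,"ay":0,"az":0},{"x":0.04,"y":-0.2,"z":0,"ax":0,"ay":0,"az":0},{"x":0.02,"y":-0.15,"z":0,"ax":0,"ay":0,"az":0},{"x":0,"y":0,"z":0,"ax":0,"ay":0,"az":0},{"x":0,"y":0,"z":0,"ax":0,"ay":0,"az":0}]'
python3 -c "
from h import *
st()
snap('top','t2.png')
d=np.array([524,-273.6])-arm.read_state()['position'][:2];print(d,d/200)
"
```

```text
clock: 5.75
position: [479.2, -47.7, 140.5]
ee_rot: [0.798, -0.603, -0.0, 0.0]
contact_force: [1.1, -0.7, -0.9]
gripper_width: 11.5
grasp_force: 58.5
clock: 6.55
position: [522.6, -276.9, 139.6]
ee_rot: [0.782, -0.623, -0.001, 0.0]
contact_force: [-0.3, 0.6, -0.8]
gripper_width: 11.4
grasp_force: 58.5
t 6.55 p [ 522.64 -276.93  139.64] yaw 3.3677 tz [-0.0023  0.0011 -1.    ] F [-0.35  0.63 -0.81] T [0.111 0.045 0.012] w 11.38 g 58.5
[1.1761305  2.59552253] [0.00588065 0.01297761]
```

```bash
python3 -m handwheel '[{"x":0.007,"y":0.0165,"z":-0.05,"ax":0,"ay":0,"az":0.003},{"x":0,"y":0,"z":-0.1,"ax":0,"ay":0,"az":0},{"x":0,"y":0,"z":-0.08,"ax":0,"ay":0,"az":0},{"x":0,"y":0,"z":-0.035,"ax":0,"ay":0,"az":0},{"x":0,"y":0,"z":0,"ax":0,"ay":0,"az":0},{"x":0,"y":0,"z":0,"ax":0,"ay":0,"az":0},{"x":0,"y":0,"z":0,"ax":0,"ay":0,"az":0},{"x":0,"y":0,"z":0,"ax":0,"ay":0,"az":0}]'
python3 -c "
from h import *
st()
snap('side','s3.png',(350,150,430,220),8)"
```

```text
clock: 7.4
position: [525.7, -273.2, 88.6]
ee_rot: [0.785, -0.62, 0.001, -0.0]
contact_force: [0.2, -0.6, -0.4]
gripper_width: 11.3
grasp_force: 58.5
t 7.4 p [ 525.73 -273.22   88.56] yaw 3.3748 tz [ 1.6e-03 -4.0e-04 -1.0e+00] F [ 0.19 -0.58 -0.36] T [-0.058 -0.042  0.034] w 11.29 g 58.5
```

View pics/s3.png

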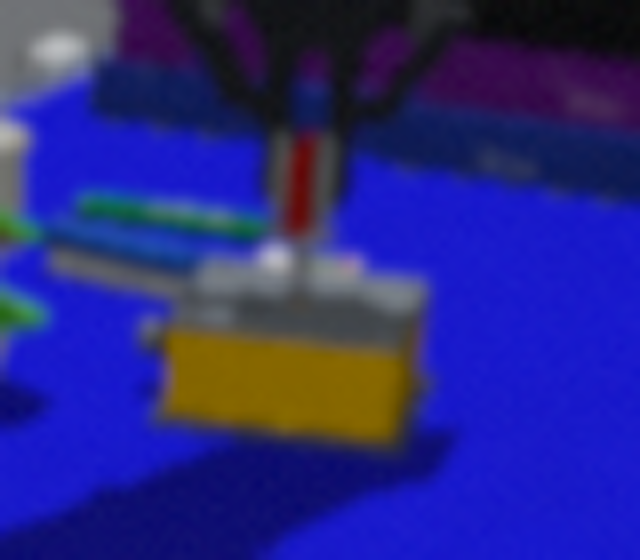

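The key's tip is just above the plate near crop (300,290), about over the slot. I'll correct x and lower gently.

```bash
python3 -m handwheel '[{"x":-0.008,"y":-0.0015,"z":-0.01,"ax":0,"ay":0,"az":0},{"x":0,"y":0,"z":-0.01,"ax":0,"ay":0,"az":0},{"x":0,"y":0,"z":-0.01,"ax":0,"ay":0,"az":0},{"x":0,"y":0,"z":-0.008,"ax":0,"ay":0,"az":0},{"x":0,"y":0,"z":-0.005,"ax":0,"ay":0,"az":0},{"x":0,"y":0,"z":0,"ax":0,"ay":0,"az":0},{"x":0,"y":0,"z":0,"ax":0,"ay":0,"az":0},{"x":0,"y":0,"z":0,"ax":0,"ay":0,"az":0}]'
python3 -c "
from h import *
st()"
```

```text
clock: 8.25
position: [523.7, -273.5, 79.2]
ee_rot: [0.785, -0.62, 0.0, -0.0]
contact_force: [0.0, 0.0, 0.3]
gripper_width: 11.0
grasp_force: 58.5
t 8.25 p [ 523.73 -273.5    79.21] yaw 3.3747 tz [ 2.e-04 -1.e-04 -1.e+00] F [0.   0.02 0.33] T [-0.009  0.025 -0.035] w 10.99 g 58.5
```

```bash
python3 -m handwheel '[{"x":0,"y":0,"z":-0.005,"ax":0,"ay":0,"az":0},{"x":0,"y":0,"z":-0.005,"ax":0,"ay":0,"az":0},{"x":0,"y":0,"z":-0.005,"ax":0,"ay":0,"az":0},{"x":0,"y":0,"z":-0.005,"ax":0,"ay":0,"az":0},{"x":0,"y":0,"z":0,"ax":0,"ay":0,"az":0},{"x":0,"y":0,"z":0,"ax":0,"ay":0,"az":0},{"x":0,"y":0,"z":0,"ax":0,"ay":0,"az":0},{"x":0,"y":0,"z":0,"ax":0,"ay":0,"az":0}]'
python3 -c "
from h import *
st()"
```

```text
clock: 9.05
position: [523.7, -273.5, 75.1]
ee_rot: [0.785, -0.62, 0.0, -0.0]
contact_force: [-0.2, 0.2, -0.6]
gripper_width: 10.6
grasp_force: 58.5
t 9.05 p [ 523.67 -273.47   75.15] yaw 3.3746 tz [ 1.e-04 -0.e+00 -1.e+00] F [-0.21  0.2  -0.57] T [-0.038 -0.012  0.004] w 10.57 g 58.5
```

```bash
python3 -m handwheel '[{"x":0,"y":0,"z":-0.008,"ax":0,"ay":0,"az":0},{"x":0,"y":0,"z":-0.008,"ax":0,"ay":0,"az":0},{"x":0,"y":0,"z":-0.008,"ax":0,"ay":0,"az":0},{"x":0,"y":0,"z":-0.008,"ax":0,"ay":0,"az":0},{"x":0,"y":0,"z":-0.008,"ax":0,"ay":0,"az":0},{"x":0,"y":0,"z":-0.008,"ax":0,"ay":0,"az":0},{"x":0,"y":0,"z":0,"ax":0,"ay":0,"az":0},{"x":0,"y":0,"z":0,"ax":0,"ay":0,"az":0}]'
python3 -c "
from h import *
st()"
```

```text
clock: 9.85
position: [523.6, -273.5, 65.4]
ee_rot: [0.785, -0.62, -0.0, 0.0]
contact_force: [-0.6, -0.0, -0.6]
gripper_width: 11.3
grasp_force: 58.5
t 9.85 p [ 523.64 -273.47   65.44] yaw 3.3746 tz [-1.e-04 -0.e+00 -1.e+00] F [-0.62 -0.05 -0.61] T [-0.048 -0.031 -0.009] w 11.32 g 58.5
```

Smooth so far. Now the last 5 mm or so, to seat the collar.

```bash
python3 -m handwheel '[{"x":0,"y":0,"z":-0.005,"ax":0,"ay":0,"az":0},{"x":0,"y":0,"z":-0.005,"ax":0,"ay":0,"az":0},{"x":0,"y":0,"z":-0.005,"ax":0,"ay":0,"az":0},{"x":0,"y":0,"z":-0.005,"ax":0,"ay":0,"az":0},{"x":0,"y":0,"z":-0.003,"ax":0,"ay":0,"az":0},{"x":0,"y":0,"z":0,"ax":0,"ay":0,"az":0},{"x":0,"y":0,"z":0,"ax":0,"ay":0,"az":0},{"x":0,"y":0,"z":0,"ax":0,"ay":0,"az":0}]'
python3 -c "
from h import *
st()"
```

```text
clock: 10.65
position: [523.6, -273.5, 60.9]
ee_rot: [0.785, -0.62, 0.0, -0.0]
contact_force: [-0.2, 0.5, -0.8]
gripper_width: 11.3
grasp_force: 58.7
t 10.65 p [ 523.63 -273.49   60.91] yaw 3.3746 tz [ 1.e-04 -0.e+00 -1.e+00] F [-0.18  0.53 -0.84] T [-0.026  0.079  0.046] w 11.25 g 58.7
```

```bash
python3 -m handwheel '[{"x":0,"y":0,"z":-0.002,"ax":0,"ay":0,"az":0},{"x":0,"y":0,"z":-0.002,"ax":0,"ay":0,"az":0},{"x":0,"y":0,"z":0,"ax":0,"ay":0,"az":0},{"x":0,"y":0,"z":0,"ax":0,"ay":0,"az":0},{"x":0,"y":0,"z":0,"ax":0,"ay":0,"az":0},{"x":0,"y":0,"z":0,"ax":0,"ay":0,"az":0},{"x":0,"y":0,"z":0,"ax":0,"ay":0,"az":0},{"x":0,"y":0,"z":0,"ax":0,"ay":0,"az":0}]'
python3 -c "
from h import *
st()"
```

```text
clock: 11.45
position: [523.7, -273.5, 60.9]
ee_rot: [0.785, -0.62, 0.0, 0.0]
contact_force: [-1.5, 1.8, 5.2]
gripper_width: 11.3
grasp_force: 59.4
t 11.45 p [ 523.69 -273.47   60.87] yaw 3.3748 tz [ 3.e-04 -2.e-04 -1.e+00] F [-1.5   1.76  5.21] T [ 0.429  0.528 -0.029] w 11.27 g 59.4
```

```bash
python3 -m handwheel '[{"x":0,"y":0,"z":0.002,"ax":0,"ay":0,"az":-0.03},{"x":0,"y":0,"z":0,"ax":0,"ay":0,"az":-0.04},{"x":0,"y":0,"z":0,"ax":0,"ay":0,"az":-0.05},{"x":0,"y":0,"z":0,"ax":0,"ay":0,"az":-0.05},{"x":0,"y":0,"z":0,"ax":0,"ay":0,"az":-0.05},{"x":0,"y":0,"z":0,"ax":0,"ay":0,"az":-0.04},{"x":0,"y":0,"z":0,"ax":0,"ay":0,"az":0},{"x":0,"y":0,"z":0,"ax":0,"ay":0,"az":0}]'
python3 -c "
from h import *
st()"
```

```text
clock: 12.25
position: [524.4, -273.8, 60.9]
ee_rot: [-0.643, 0.766, -0.001, 0.0]
contact_force: [1.5, -0.3, 2.3]
gripper_width: 11.0
grasp_force: 58.9
t 12.25 p [ 524.38 -273.75   60.89] yaw 2.9678 tz [ 1.7e-03 -7.0e-04 -1.0e+00] F [ 1.53 -0.35  2.35] T [-0.168 -0.165  0.001] w 10.99 g 58.9
```

```bash
python3 -m handwheel '[{"x":0,"y":0,"z":0,"ax":0,"ay":0,"az":-0.04},{"x":0,"y":0,"z":0,"ax":0,"ay":0,"az":-0.04},{"x":0,"y":0,"z":0,"ax":0,"ay":0,"az":-0.04},{"x":0,"y":0,"z":0,"ax":0,"ay":0,"az":-0.03},{"x":0,"y":0,"z":0,"ax":0,"ay":0,"az":0},{"x":0,"y":0,"z":0,"ax":0,"ay":0,"az":0},{"x":0,"y":0,"z":0,"ax":0,"ay":0,"az":0},{"x":0,"y":0,"z":0,"ax":0,"ay":0,"az":0}]'
python3 -c "
from h import *
st()"
```

```text
clock: 13.05
position: [524.5, -273.8, 60.9]
ee_rot: [-0.548, 0.836, -0.001, 0.001]
contact_force: [1.7, -1.7, 3.2]
gripper_width: 11.2
grasp_force: 58.9
t 13.05 p [ 524.45 -273.77   60.88] yaw 2.7315 tz [ 1.8e-03 -7.0e-04 -1.0e+00] F [ 1.66 -1.66  3.24] T [-0.516 -0.698 -0.01 ] w 11.2 g 58.9
```

```bash
cat >> h.py <<'E'
def tq(n=6):
    a=[]
    for _ in range(n):
        arm.get_image('top'); a.append(arm.read_state()['wrist_torque'][2])
    st(); print('Tz mean',np.mean(a).round(4),'sd',np.std(a).round(4))
E
python3 -m handwheel '[{"x":0,"y":0,"z":0,"ax":0,"ay":0,"az":-0.02},{"x":0,"y":0,"z":0,"ax":0,"ay":0,"az":-0.02},{"x":0,"y":0,"z":0,"ax":0,"ay":0,"az":-0.02},{"x":0,"y":0,"z":0,"ax":0,"ay":0,"az":-0.01},{"x":0,"y":0,"z":0,"ax":0,"ay":0,"az":0},{"x":0,"y":0,"z":0,"ax":0,"ay":0,"az":0},{"x":0,"y":0,"z":0,"ax":0,"ay":0,"az":0},{"x":0,"y":0,"z":0,"ax":0,"ay":0,"az":0}]'
python3 -c "
from h import *
tq()"
```

```text
clock: 13.85
position: [524.4, -273.8, 60.9]
ee_rot: [-0.501, 0.865, -0.001, 0.001]
contact_force: [3.1, -3.3, 1.7]
gripper_width: 11.1
grasp_force: 59.0
t 14.15 p [ 524.42 -273.74   60.89] yaw 2.6211 tz [ 1.8e-03 -7.0e-04 -1.0e+00] F [ 3.54 -3.31  4.11] T [-0.981 -1.187  0.048] w 11.55 g 59.0
Tz mean 0.0547 sd 0.0323
```

```bash
python3 -m handwheel '[{"x":0.002,"y":-0.002,"z":0,"ax":0,"ay":0,"az":-0.02},{"x":0,"y":0,"z":0,"ax":0,"ay":0,"az":-0.02},{"x":0,"y":0,"z":0,"ax":0,"ay":0,"az":-0.02},{"x":0,"y":0,"z":0,"ax":0,"ay":0,"az":0},{"x":0,"y":0,"z":0,"ax":0,"ay":0,"az":0},{"x":0,"y":0,"z":0,"ax":0,"ay":0,"az":0},{"x":0,"y":0,"z":0,"ax":0,"ay":0,"az":0},{"x":0,"y":0,"z":0,"ax":0,"ay":0,"az":0}]'
python3 -c "
from h import *
tq()"
```

```text
clock: 14.95
position: [524.5, -273.9, 60.9]
ee_rot: [-0.46, 0.888, -0.0, 0.0]
contact_force: [3.7, -1.3, 6.0]
gripper_width: 11.1
grasp_force: 59.3
t 15.25 p [ 524.45 -273.85   60.86] yaw 2.5269 tz [ 9.e-04 -2.e-04 -1.e+00] F [ 3.79 -1.63  5.84] T [-0.405 -1.137 -0.036] w 11.18 g 59.3
Tz mean 0.001 sd 0.0355
```

```bash
python3 -m handwheel '[{"x":0.002,"y":0,"z":0.001,"ax":0,"ay":0,"az":-0.02},{"x":0,"y":0,"z":0,"ax":0,"ay":0,"az":-0.02},{"x":0,"y":0,"z":0,"ax":0,"ay":0,"az":-0.02},{"x":0,"y":0,"z":0,"ax":0,"ay":0,"az":0},{"x":0,"y":0,"z":0,"ax":0,"ay":0,"az":0},{"x":0,"y":0,"z":0,"ax":0,"ay":0,"az":0},{"x":0,"y":0,"z":0,"ax":0,"ay":0,"az":0},{"x":0,"y":0,"z":0,"ax":0,"ay":0,"az":0}]'
python3 -c "
from h import *
tq()"
```

```text
clock: 16.05
position: [524.5, -273.9, 60.8]
ee_rot: [-0.418, 0.909, -0.0, 0.0]
contact_force: [3.4, -2.2, 4.5]
gripper_width: 11.3
grasp_force: 59.3
t 16.35 p [ 524.58 -273.89   60.88] yaw 2.4328 tz [ 3.e-04 -1.e-04 -1.e+00] F [ 2.57 -1.59  5.14] T [-0.552 -1.005  0.049] w 10.84 g 59.3
Tz mean 0.065 sd 0.0207
```

```bash
python3 -m handwheel '[{"x":0.002,"y":-0.001,"z":0.001,"ax":0,"ay":0,"az":-0.02},{"x":0,"y":0,"z":0,"ax":0,"ay":0,"az":-0.02},{"x":0,"y":0,"z":0,"ax":0,"ay":0,"az":-0.02},{"x":0,"y":0,"z":0,"ax":0,"ay":0,"az":0},{"x":0,"y":0,"z":0,"ax":0,"ay":0,"az":0},{"x":0,"y":0,"z":0,"ax":0,"ay":0,"az":0},{"x":0,"y":0,"z":0,"ax":0,"ay":0,"az":0},{"x":0,"y":0,"z":0,"ax":0,"ay":0,"az":0}]'
python3 -c "
from h import *
tq()"
```

```text
clock: 17.15
position: [524.7, -274.0, 60.9]
ee_rot: [-0.374, 0.927, 0.0, -0.0]
contact_force: [3.0, 0.0, 5.2]
gripper_width: 11.2
grasp_force: 59.3
t 17.45 p [ 524.67 -273.98   60.86] yaw 2.3379 tz [-4.e-04  2.e-04 -1.e+00] F [ 2.62 -0.83  5.67] T [-0.188 -0.816  0.167] w 11.13 g 59.4
Tz mean 0.1844 sd 0.0197
```

The stop is reached: torque rose 0.12 N m over the last 0.1 rad. One more small turn makes the lean firm.

```bash
python3 -m handwheel '[{"x":0.001,"y":0,"z":0,"ax":0,"ay":0,"az":-0.012},{"x":0,"y":0,"z":0,"ax":0,"ay":0,"az":-0.012},{"x":0,"y":0,"z":0,"ax":0,"ay":0,"az":-0.012},{"x":0,"y":0,"z":0,"ax":0,"ay":0,"az":-0.01},{"x":0,"y":0,"z":0,"ax":0,"ay":0,"az":0},{"x":0,"y":0,"z":0,"ax":0,"ay":0,"az":0},{"x":0,"y":0,"z":0,"ax":0,"ay":0,"az":0},{"x":0,"y":0,"z":0,"ax":0,"ay":0,"az":0}]'
python3 -c "
from h import *
tq()"
```

```text
clock: 18.25
position: [524.8, -274.0, 60.9]
ee_rot: [-0.34, 0.94, 0.0, -0.0]
contact_force: [3.0, -1.2, 4.9]
gripper_width: 11.2
grasp_force: 59.4
t 18.55 p [ 524.81 -274.02   60.88] yaw 2.2655 tz [-6.e-04  1.e-04 -1.e+00] F [ 2.09 -0.9   4.37] T [-0.276 -0.815  0.269] w 11.05 g 59.4
Tz mean 0.2032 sd 0.0359
```

```bash
python3 -c "
from h import *
tq(14)"
```

```text
t 19.25 p [ 524.77 -274.01   60.86] yaw 2.2655 tz [-6.e-04  1.e-04 -1.e+00] F [ 2.14 -0.14  4.62] T [-0.237 -0.715  0.252] w 11.37 g 59.4
Tz mean 0.2147 sd 0.0276
```

```bash
python3 -m handwheel '[{"x":0.001,"y":0,"z":0,"ax":0,"ay":0,"az":-0.011},{"x":0,"y":0,"z":0,"ax":0,"ay":0,"az":-0.011},{"x":0,"y":0,"z":0,"ax":0,"ay":0,"az":-0.011},{"x":0,"y":0,"z":0,"ax":0,"ay":0,"az":0},{"x":0,"y":0,"z":0,"ax":0,"ay":0,"az":0},{"x":0,"y":0,"z":0,"ax":0,"ay":0,"az":0},{"x":0,"y":0,"z":0,"ax":0,"ay":0,"az":0},{"x":0,"y":0,"z":0,"ax":0,"ay":0,"az":0}]'
python3 -c "
from h import *
tq(12)"
```

```text
clock: 20.05
position: [524.8, -274.0, 60.9]
ee_rot: [-0.316, 0.949, 0.0, -0.0]
contact_force: [2.6, -0.6, 5.4]
gripper_width: 10.9
grasp_force: 59.4
t 20.65 p [ 524.85 -274.04   60.88] yaw 2.2139 tz [-9.e-04  1.e-04 -1.e+00] F [ 2.19 -0.6   5.53] T [-0.215 -0.669  0.226] w 11.3 g 59.4
Tz mean 0.2495 sd 0.024
```

Torque 0.25 N m gives a deflection of about 0.17 rad, held for over 0.5 s. Now turning back.

```bash
python3 -m handwheel '[{"x":0,"y":0,"z":0.001,"ax":0,"ay":0,"az":0.04},{"x":-0.001,"y":0,"z":0,"ax":0,"ay":0,"az":0.05},{"x":-0.001,"y":0.001,"z":0,"ax":0,"ay":0,"az":0.06},{"x":-0.001,"y":0,"z":0,"ax":0,"ay":0,"az":0.06},{"x":-0.001,"y":0.001,"z":0,"ax":0,"ay":0,"az":0.06},{"x":-0.001,"y":0,"z":0,"ax":0,"ay":0,"az":0.06},{"x":-0.001,"y":0.001,"z":0,"ax":0,"ay":0,"az":0.06},{"x":-0.001,"y":0,"z":0,"ax":0,"ay":0,"az":0.04}]'
python3 -m handwheel '[{"x":-0.001,"y":0,"z":0,"ax":0,"ay":0,"az":0.05},{"x":0,"y":0,"z":0,"ax":0,"ay":0,"az":0.05},{"x":0,"y":0,"z":0,"ax":0,"ay":0,"az":0.05},{"x":0,"y":0,"z":0,"ax":0,"ay":0,"az":0.05},{"x":0,"y":0,"z":0,"ax":0,"ay":0,"az":0.05},{"x":0,"y":0,"z":0,"ax":0,"ay":0,"az":0.02},{"x":0,"y":0,"z":0,"ax":0,"ay":0,"az":0},{"x":0,"y":0,"z":0,"ax":0,"ay":0,"az":0}]'
python3 -c "
from h import *
tq(8)"
```

```text
clock: 21.45
position: [524.2, -273.2, 60.9]
ee_rot: [-0.613, 0.79, -0.0, 0.001]
contact_force: [4.2, 0.5, 3.6]
gripper_width: 11.3
grasp_force: 59.1
clock: 22.25
position: [523.7, -273.2, 60.9]
ee_rot: [0.765, -0.644, -0.0, -0.0]
contact_force: [3.7, 0.4, 3.3]
gripper_width: 11.0
grasp_force: 59.1
t 22.65 p [ 523.71 -273.26   60.88] yaw 3.3131 tz [ 1.e-04  3.e-04 -1.e+00] F [4.25 2.24 1.89] T [ 0.36  -1.497 -0.003] w 11.26 g 58.8
Tz mean -0.0305 sd 0.0351
```

```bash
python3 -m handwheel '[{"x":0.002,"y":0.001,"z":0,"ax":0,"ay":0,"az":0.03},{"x":0,"y":0,"z":0,"ax":0,"ay":0,"az":0.03},{"x":0,"y":0,"z":0,"ax":0,"ay":0,"az":0.03},{"x":0,"y":0,"z":0,"ax":0,"ay":0,"az":0},{"x":0,"y":0,"z":0,"ax":0,"ay":0,"az":0},{"x":0,"y":0,"z":0,"ax":0,"ay":0,"az":0},{"x":0,"y":0,"z":0,"ax":0,"ay":0,"az":0},{"x":0,"y":0,"z":0,"ax":0,"ay":0,"az":0}]'
python3 -c "
from h import *
tq(8)"
```

```text
clock: 23.45
position: [523.6, -273.3, 60.9]
ee_rot: [0.809, -0.588, -0.0, 0.0]
contact_force: [2.7, -0.9, 0.1]
gripper_width: 10.8
grasp_force: 58.9
t 23.85 p [ 523.62 -273.25   60.87] yaw 3.4545 tz [-9.e-04  2.e-04 -1.e+00] F [ 2.68 -0.55 -0.04] T [-0.132 -0.761 -0.017] w 11.44 g 58.7
Tz mean -0.0326 sd 0.0427
```

```bash
python3 -m handwheel '[{"x":0.001,"y":0,"z":-0.001,"ax":0,"ay":0,"az":0.02},{"x":0,"y":0,"z":0,"ax":0,"ay":0,"az":0.02},{"x":0,"y":0,"z":0,"ax":0,"ay":0,"az":0},{"x":0,"y":0,"z":0,"ax":0,"ay":0,"az":0},{"x":0,"y":0,"z":0,"ax":0,"ay":0,"az":0},{"x":0,"y":0,"z":0,"ax":0,"ay":0,"az":0},{"x":0,"y":0,"z":0,"ax":0,"ay":0,"az":0},{"x":0,"y":0,"z":0,"ax":0,"ay":0,"az":0}]'
python3 -c "
from h import *
tq(8)"
```

```text
clock: 24.65
position: [523.7, -273.2, 60.9]
ee_rot: [0.827, -0.563, -0.001, 0.0]
contact_force: [0.2, -0.3, 3.5]
gripper_width: 11.0
grasp_force: 59.2
t 25.05 p [ 523.75 -273.22   60.86] yaw 3.5175 tz [-1.1e-03  2.0e-04 -1.0e+00] F [-2.22 -0.64  4.15] T [-0.143  0.45  -0.232] w 11.01 g 59.3
Tz mean -0.1684 sd 0.0337
```

```bash
python3 -m handwheel '[{"x":0,"y":0,"z":0,"ax":0,"ay":0,"az":0.008},{"x":0,"y":0,"z":0,"ax":0,"ay":0,"az":0.008},{"x":0,"y":0,"z":0,"ax":0,"ay":0,"az":0},{"x":0,"y":0,"z":0,"ax":0,"ay":0,"az":0},{"x":0,"y":0,"z":0,"ax":0,"ay":0,"az":0},{"x":0,"y":0,"z":0,"ax":0,"ay":0,"az":0},{"x":0,"y":0,"z":0,"ax":0,"ay":0,"az":0},{"x":0,"y":0,"z":0,"ax":0,"ay":0,"az":0}]'
python3 -c "
from h import *
tq(8)"
```

```text
clock: 25.85
position: [523.8, -273.3, 60.9]
ee_rot: [0.834, -0.552, -0.0, 0.0]
contact_force: [-2.9, -0.8, 5.3]
gripper_width: 11.2
grasp_force: 59.5
t 26.25 p [ 523.82 -273.25   60.85] yaw 3.5425 tz [-9.e-04  2.e-04 -1.e+00] F [-2.56 -0.7   4.24] T [-0.18   0.853 -0.328] w 11.6 g 59.5
Tz mean -0.3332 sd 0.0351
```

The hard limit is felt (-0.33 N m), so the core is home. I'll centre the key in its play and start drawing it out.

```bash
python3 -m handwheel '[{"x":0,"y":0,"z":0,"ax":0,"ay":0,"az":-0.05},{"x":0,"y":0,"z":0,"ax":0,"ay":0,"az":-0.05},{"x":0,"y":0,"z":0,"ax":0,"ay":0,"az":0},{"x":0,"y":0,"z":0,"ax":0,"ay":0,"az":0},{"x":0,"y":0,"z":0.01,"ax":0,"ay":0,"az":0},{"x":0,"y":0,"z":0.01,"ax":0,"ay":0,"az":0},{"x":0,"y":0,"z":0,"ax":0,"ay":0,"az":0},{"x":0,"y":0,"z":0,"ax":0,"ay":0,"az":0}]'
python3 -c "
from h import *
st()"
```

```text
clock: 27.05
position: [524.3, -273.2, 64.7]
ee_rot: [0.788, -0.616, -0.0, -0.0]
contact_force: [-0.6, 0.5, 0.2]
gripper_width: 11.5
grasp_force: 58.6
t 27.05 p [ 524.26 -273.17   64.68] yaw 3.3858 tz [-0.e+00  2.e-04 -1.e+00] F [-0.57  0.5   0.2 ] T [ 0.025 -0.007 -0.016] w 11.48 g 58.6
```

```bash
python3 -m handwheel '[{"x":0,"y":0,"z":0.012,"ax":0,"ay":0,"az":0},{"x":0,"y":0,"z":0.015,"ax":0,"ay":0,"az":0},{"x":0,"y":0,"z":0.015,"ax":0,"ay":0,"az":0},{"x":0,"y":0,"z":0.015,"ax":0,"ay":0,"az":0},{"x":0,"y":0,"z":0.015,"ax":0,"ay":0,"az":0},{"x":0,"y":0,"z":0.015,"ax":0,"ay":0,"az":0},{"x":0,"y":0,"z":0.015,"ax":0,"ay":0,"az":0},{"x":0,"y":0,"z":0,"ax":0,"ay":0,"az":0}]'
python3 -c "
from h import *
st()"
```

```text
clock: 27.85
position: [524.5, -273.4, 85.9]
ee_rot: [0.788, -0.616, 0.0, -0.0]
contact_force: [0.4, -0.9, -0.4]
gripper_width: 11.0
grasp_force: 58.6
t 27.85 p [ 524.52 -273.35   85.89] yaw 3.3857 tz [ 1.e-03 -3.e-04 -1.e+00] F [ 0.43 -0.87 -0.43] T [ 0.024 -0.016  0.02 ] w 10.97 g 58.6
```

```bash
python3 -m handwheel '[{"x":0,"y":0,"z":0.1,"ax":0,"ay":0,"az":0},{"x":0,"y":0.05,"z":0.15,"ax":0,"ay":0,"az":0},{"x":-0.04,"y":0.15,"z":0,"ax":0,"ay":0,"az":0.01},{"x":-0.04,"y":0.2,"z":0,"ax":0,"ay":0,"az":0.01},{"x":-0.04,"y":0.2,"z":0,"ax":0,"ay":0,"az":0.01},{"x":-0.04,"y":0.2,"z":0,"ax":0,"ay":0,"az":0},{"x":-0.04,"y":0.2,"z":0,"ax":0,"ay":0,"az":0},{"x":-0.04,"y":0.2,"z":0,"ax":0,"ay":0,"az":0}]'
python3 -m handwheel '[{"x":-0.04,"y":0.2,"z":0,"ax":0,"ay":0,"az":0},{"x":-0.03,"y":0.2,"z":0,"ax":0,"ay":0,"az":0},{"x":-0.03,"y":0.2,"z":0,"ax":0,"ay":0,"az":0},{"x":0,"y":0.1,"z":0,"ax":0,"ay":0,"az":0},{"x":0,"y":0.03,"z":0,"ax":0,"ay":0,"az":0},{"x":0,"y":0,"z":0,"ax":0,"ay":0,"az":0},{"x":0,"y":0,"z":0,"ax":0,"ay":0,"az":0},{"x":0,"y":0,"z":0,"ax":0,"ay":0,"az":0}]'
python3 -c "
from h import *
st()
d=np.array([456,73.6])-arm.read_state()['position'][:2];print(d/200)
snap('side','s4.png',(300,150,420,240),6)"
```

```text
clock: 28.65
position: [475.7, -31.8, 135.4]
ee_rot: [0.802, -0.597, 0.0, -0.0]
contact_force: [1.7, -0.8, -1.3]
gripper_width: 11.4
grasp_force: 58.6
clock: 29.45
position: [456.1, 111.7, 135.2]
ee_rot: [0.802, -0.598, -0.0, 0.0]
contact_force: [-0.5, -1.1, 0.4]
gripper_width: 11.1
grasp_force: 58.6
t 29.45 p [456.14 111.68 135.19] yaw 3.4311 tz [-5.e-04 -3.e-04 -1.e+00] F [-0.54 -1.15  0.39] T [0.044 0.016 0.003] w 11.11 g 58.6
[-0.00068599 -0.19040668]
```

View pics/s4.png

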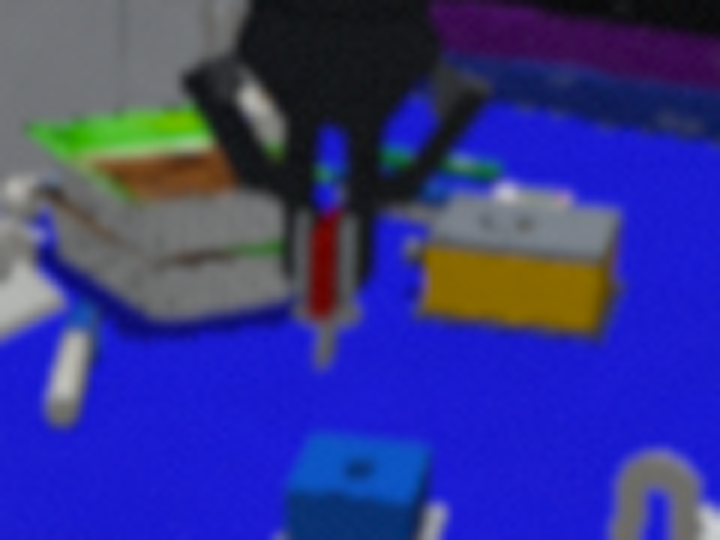

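The key is held upright at crop (325,270). The holder, with its pocket empty at (360,467), lies behind in y; I overshot y by 38 mm. Moving back over it and down to just above.

```bash
python3 -m handwheel '[{"x":0,"y":-0.06,"z":0,"ax":0,"ay":0,"az":0},{"x":0,"y":-0.07,"z":0,"ax":0,"ay":0,"az":0},{"x":0,"y":-0.06,"z":0,"ax":0,"ay":0,"az":0},{"x":0,"y":0,"z":-0.1,"ax":0,"ay":0,"az":0},{"x":0,"y":0,"z":-0.1,"ax":0,"ay":0,"az":0},{"x":0,"y":0,"z":-0.08,"ax":0,"ay":0,"az":0},{"x":0,"y":0,"z":0,"ax":0,"ay":0,"az":0},{"x":0,"y":0,"z":0,"ax":0,"ay":0,"az":0}]'
python3 -m handwheel '[{"x":0,"y":0,"z":0,"ax":0,"ay":0,"az":0},{"x":0,"y":0,"z":0,"ax":0,"ay":0,"az":0},{"x":0,"y":0,"z":0,"ax":0,"ay":0,"az":0},{"x":0,"y":0,"z":0,"ax":0,"ay":0,"az":0},{"x":0,"y":0,"z":0,"ax":0,"ay":0,"az":0},{"x":0,"y":0,"z":0,"ax":0,"ay":0,"az":0},{"x":0,"y":0,"z":0,"ax":0,"ay":0,"az":0},{"x":0,"y":0,"z":0,"ax":0,"ay":0,"az":0}]'
python3 -c "
from h import *
st()
d=np.array([456,73.6])-arm.read_state()['position'][:2];print(d/200)"
```

```text
clock: 30.3
position: [456.5, 74.1, 79.6]
ee_rot: [0.802, -0.597, 0.0, 0.0]
contact_force: [0.1, 0.4, -0.3]
gripper_width: 11.3
grasp_force: 58.6
clock: 31.1
position: [456.2, 74.7, 79.3]
ee_rot: [0.802, -0.597, -0.0, 0.0]
contact_force: [0.6, 0.8, -1.2]
gripper_width: 11.0
grasp_force: 58.6
t 31.1 p [456.22  74.73  79.27] yaw 3.4328 tz [-1.e-04 -1.e-04 -1.e+00] F [ 0.56  0.76 -1.16] T [0.01  0.026 0.054] w 11.01 g 58.6
[-0.00108401 -0.00565476]
```

```bash
python3 -m handwheel '[{"x":-0.001,"y":-0.0055,"z":0,"ax":0,"ay":0,"az":0},{"x":0,"y":0,"z":-0.01,"ax":0,"ay":0,"az":0},{"x":0,"y":0,"z":-0.01,"ax":0,"ay":0,"az":0},{"x":0,"y":0,"z":-0.01,"ax":0,"ay":0,"az":0},{"x":0,"y":0,"z":-0.01,"ax":0,"ay":0,"az":0},{"x":0,"y":0,"z":-0.01,"ax":0,"ay":0,"az":0},{"x":0,"y":0,"z":-0.01,"ax":0,"ay":0,"az":0},{"x":0,"y":0,"z":0,"ax":0,"ay":0,"az":0}]'
python3 -c "
from h import *
st()"
```

```text
clock: 31.9
position: [455.8, 73.6, 67.0]
ee_rot: [0.802, -0.597, -0.0, 0.0]
contact_force: [-0.2, -0.4, -0.6]
gripper_width: 11.2
grasp_force: 58.6
t 31.9 p [455.83  73.56  66.97] yaw 3.4326 tz [-7.e-04 -3.e-04 -1.e+00] F [-0.19 -0.36 -0.6 ] T [0.052 0.06  0.012] w 11.23 g 58.6
```

The bit has entered freely. Lowering the remaining 16 mm.

```bash
python3 -m handwheel '[{"x":0,"y":0,"z":-0.012,"ax":0,"ay":0,"az":0},{"x":0,"y":0,"z":-0.015,"ax":0,"ay":0,"az":0},{"x":0,"y":0,"z":-0.015,"ax":0,"ay":0,"az":0},{"x":0,"y":0,"z":-0.015,"ax":0,"ay":0,"az":0},{"x":0,"y":0,"z":-0.012,"ax":0,"ay":0,"az":0},{"x":0,"y":0,"z":-0.008,"ax":0,"ay":0,"az":0},{"x":0,"y":0,"z":-0.003,"ax":0,"ay":0,"az":0},{"x":0,"y":0,"z":0,"ax":0,"ay":0,"az":0}]'
python3 -c "
from h import *
st()"
```

```text
clock: 32.7
position: [456.0, 73.6, 51.2]
ee_rot: [0.802, -0.597, -0.0, 0.0]
contact_force: [-0.2, -0.4, -0.2]
gripper_width: 11.2
grasp_force: 58.6
t 32.7 p [456.01  73.64  51.24] yaw 3.4328 tz [-1.e-04 -1.e-04 -1.e+00] F [-0.25 -0.4  -0.24] T [ 0.019 -0.009 -0.025] w 11.16 g 58.6
```

```bash
python3 -m handwheel '[{"x":0,"y":0,"z":-0.002,"ax":0,"ay":0,"az":0},{"x":0,"y":0,"z":-0.002,"ax":0,"ay":0,"az":0},{"x":0,"y":0,"z":0,"ax":0,"ay":0,"az":0},{"x":0,"y":0,"z":0,"ax":0,"ay":0,"az":0},{"x":0,"y":0,"z":0,"ax":0,"ay":0,"az":0},{"x":0,"y":0,"z":0,"ax":0,"ay":0,"az":0},{"x":0,"y":0,"z":0,"ax":0,"ay":0,"az":0},{"x":0,"y":0,"z":0,"ax":0,"ay":0,"az":0}]'
python3 -m handwheel '[{"x":0,"y":0,"z":0,"ax":0,"ay":0,"az":0},{"x":0,"y":0,"z":0,"ax":0,"ay":0,"az":0},{"x":0,"y":0,"z":0,"ax":0,"ay":0,"az":0},{"x":0,"y":0,"z":0,"ax":0,"ay":0,"az":0},{"x":0,"y":0,"z":0,"ax":0,"ay":0,"az":0},{"x":0,"y":0,"z":0,"ax":0,"ay":0,"az":0},{"x":0,"y":0,"z":0,"ax":0,"ay":0,"az":0},{"x":0,"y":0,"z":0,"ax":0,"ay":0,"az":0}]' 0
python3 -c "
from h import *
st()"
```

```text
clock: 33.5
position: [456.1, 73.7, 50.8]
ee_rot: [0.802, -0.597, 0.0, -0.0]
contact_force: [-1.2, -0.8, 5.0]
gripper_width: 10.7
grasp_force: 59.3
clock: 34.3
position: [456.0, 73.6, 50.5]
ee_rot: [0.802, -0.597, -0.0, -0.0]
contact_force: [-0.4, -0.3, 0.1]
gripper_width: 42.9
grasp_force: 0.0
t 34.3 p [456.03  73.63  50.51] yaw 3.4327 tz [ 0.  0. -1.] F [-0.43 -0.32  0.14] T [-0.009 -0.03  -0.017] w 42.94 g 0.0
```

```bash
python3 -m handwheel '[{"x":0,"y":0,"z":0.05,"ax":0,"ay":0,"az":0},{"x":0,"y":0,"z":0.1,"ax":0,"ay":0,"az":0},{"x":0,"y":0,"z":0.15,"ax":0,"ay":0,"az":0},{"x":0,"y":0,"z":0.15,"ax":0,"ay":0,"az":0},{"x":0,"y":0,"z":0.15,"ax":0,"ay":0,"az":0},{"x":0,"y":0,"z":0,"ax":0,"ay":0,"az":0},{"x":0,"y":0,"z":0,"ax":0,"ay":0,"az":0},{"x":0,"y":0,"z":0,"ax":0,"ay":0,"az":0}]'
python3 -c "
from h import *
st()
snap('side','s5.png',(320,190,400,260),8)"
```

```text
clock: 35.1
position: [455.3, 73.3, 170.0]
ee_rot: [0.802, -0.597, -0.0, 0.001]
contact_force: [0.5, -0.5, -0.2]
gripper_width: 42.7
grasp_force: 0.0
t 35.1 p [455.3   73.35 169.97] yaw 3.4325 tz [-1.4e-03 -4.0e-04 -1.0e+00] F [ 0.46 -0.51 -0.18] T [-0.003  0.007 -0.023] w 42.7 g 0.0
```

View pics/s5.png

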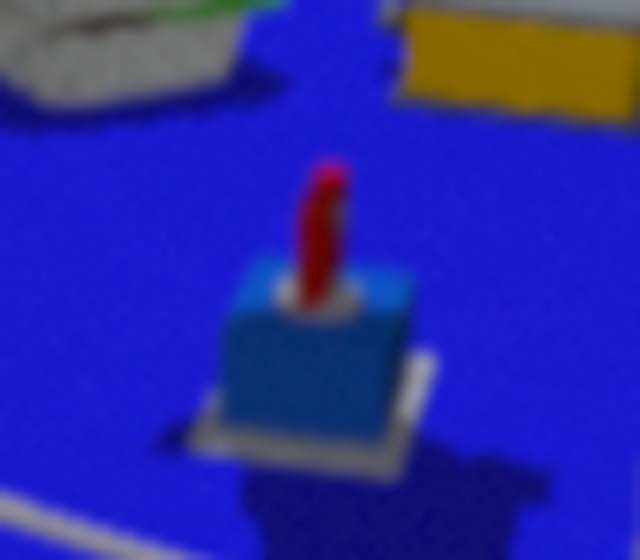

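The key stands in its holder as at the start: handle at (325,235), collar at (318,298) flush on the block. The gripper is clear.

```bash
python3 -c "
from bench import arm
print(arm.job_done())"
```

```text
the job is handed in; nothing more can be done
None
```

I turned the key to a firm lean on the stop (about 0.17 rad, estimated from wrist torque), turned it back home and stood it in its holder; the job was handed in at about 35 s, and no verdict came back.

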